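Load the sampler rack in reverse order

TASK

Move the four reference bottles from the tight packing crate into the sampler rack in reverse order, one to a pocket: the bottle nearest the crate's black end goes into the pocket farthest from the rack's black end, the next one into the next pocket, and so on. Put each down gently, standing upright on the floor of its pocket, without dropping it or tipping any bottle over.

Things in the scene. Friction and masses are not known exactly. Their poses are not given: they have to be found in the camera images.
- bottle_red: Amber bottle with red cap and band, 94 mm tall, about 0.1 kg: round body 40 mm in diameter and 52 mm tall, shoulder narrowing up to 60 mm, then a straight cap 20 mm in diameter from 60 to 94 mm, the part to grip. Origin: centre of its underside; z up along the bottle. Starts upright in the crate, against its neighbours.
- bottle_yellow: Amber bottle with yellow cap and band, 94 mm tall, about 0.1 kg: round body 40 mm in diameter and 52 mm tall, shoulder narrowing up to 60 mm, then a straight cap 20 mm in diameter from 60 to 94 mm, the part to grip. Origin: centre of its underside; z up along the bottle. Starts upright in the crate, against its neighbours.
- bottle_green: Amber bottle with green cap and band, 94 mm tall, about 0.1 kg: round body 40 mm in diameter and 52 mm tall, shoulder narrowing up to 60 mm, then a straight cap 20 mm in diameter from 60 to 94 mm, the part to grip. Origin: centre of its underside; z up along the bottle. Starts upright in the crate, against its neighbours.
- bottle_blue: Amber bottle with blue cap and band, 94 mm tall, about 0.1 kg: round body 40 mm in diameter and 52 mm tall, shoulder narrowing up to 60 mm, then a straight cap 20 mm in diameter from 60 to 94 mm, the part to grip. Origin: centre of its underside; z up along the bottle. Starts upright in the crate, against its neighbours.
- crate: Grey plastic crate, fixed, about 205 x 82 mm. One tight row of four bottles along its y axis, 40.5 mm apart at y = -60.75, -20.25, 20.25, 60.75 mm, x = 0, on a floor 6 mm above the table; walls 40 mm high, so caps and shoulders stand clear. Black block (40 mm high) on its +y end: the black end. Tag ledge along its +x side. Origin: centre of the row, at table level; z up.
- rack: Metal sampler rack, fixed, about 268 x 68 mm. Four pockets along its y axis, centres at y = -90, -30, 30, 90 mm, x = 0; each 54 mm (along y) x 56 mm (along x), dark floor 8 mm above the table, aluminium rims 18 mm high. Black block (40 mm high) on its +y end: the black end. Origin: centre of the four pockets, at table level; z up.
- tag_red: Flat red tag, 26 x 32 x 4 mm, fixed on the crate's ledge 41 mm to the crate's +x side of the place where the bottle with the red cap stands at the start; it stays there and shows the original order. Origin: centre of its underside, 22 mm above the table.
- tag_yellow: Flat yellow tag, 26 x 32 x 4 mm, fixed on the crate's ledge 41 mm to the crate's +x side of the place where the bottle with the yellow cap stands at the start; it stays there and shows the original order. Origin: centre of its underside, 22 mm above the table.
- tag_green: Flat green tag, 26 x 32 x 4 mm, fixed on the crate's ledge 41 mm to the crate's +x side of the place where the bottle with the green cap stands at the start; it stays there and shows the original order. Origin: centre of its underside, 22 mm above the table.
- tag_blue: Flat blue tag, 26 x 32 x 4 mm, fixed on the crate's ledge 41 mm to the crate's +x side of the place where the bottle with the blue cap stands at the start; it stays there and shows the original order. Origin: centre of its underside, 22 mm above the table.

How it is judged:
By the outcome, as a careful person would: the job done as asked, in the order asked, and still so for the second after the job is handed in, with the robot touching nothing.
It also fails if it takes over 120 s, if anything falls off the work surface, if the arm or the gripper's body presses on something with over 40 N, if the wrist force passes 120 N, or if a joint passes its speed limit or range.

ROBOT

A 6-joint arm with a two-finger parallel gripper is mounted at the origin on the work surface. World frame = base frame: x ahead of the robot, y to its left, z up, the work surface at z = 0. Lengths are in mm, angles in rad, forces in N, time in s.
With the tool pointing down it reaches from about 350 to 975 mm from the base axis. Payload 7.1 kg.
Tool frame: the origin (TCP) lies on the front face of the gripper's body, between the roots of the fingers; the fingertips stand 80 mm ahead of it and the grasp point (between the pads) lies 61 mm ahead of it; z points along the fingers, y is the line along which they close (so a half turn about z gives the same grasp; the last joint's range is limited). The gripper opens to 88 mm and grips with 3 to 60 N. Pads are 20 mm wide; open, the fingers measure 115 mm over their backs; the gripper's body (75 mm by 178 mm) begins 61 mm behind the grasp point.
Start: joints at [-1.164, 0.423, 1.63, -0, 1.089, -0.019], TCP at [258.171, -569.169, 302.675] pointing down, gripper open.
Joint ranges: [-3, 3], [-0.9, 2.11], [0.09, 2.58], [-1.31, 4.45], [0.11, 2.69], [-2.54, 2.54]. Speed limits (rad/s): [2.39, 2.39, 3.01, 3.14, 3.14, 3.14].

INTERFACE

Orientations are given as a rotation vector (axis times angle).
In Python, from workcell import readout, vision, close_job gives the robot as it stands.
- The arm moves only by the tool servo_tool, never from a script. Its argument "plan" is a list that holds one entry, the list of rows, each a list of 7 numbers: the gripper command: -1 is fully open, 1 is shut, values between are in proportion, then the shift along the world's x, y, z in units of 40 mm (1.0 is 40 mm), then the turn, a rotation vector about the world's x, y, z in units of 5 degrees (1.0 is 5 degrees). A call has 1 to 5 rows; each row shifts and turns the commanded pose from where the row before left it; what a row does not reach is not made up. A row lasts 1/12 s, in which the tool goes at most 41.7 mm and 7.16 degrees, less where a joint would pass 70% of its speed; a pose out of reach is approached as far as the arm can. A call is refused whole if a number of a shift passes 1 or a number of a turn 1, either way. A call with a gripper value outside its range is refused whole. The fingers move at their own pace and stop on an object; the grip force is fixed at half the most. Time passes only in rows, so rows that do not move let the fingers close. It gives the time, the measured TCP pose, the force, the opening and the grip force at its end, in the units of the state.
- readout.get_obs(): the state, without advancing time (a new reading comes with each control period).
- vision.get_image(name): name is "scene" or "top" or "wrist"; returns the picture (420x560x3 uint8, red, green, blue); there is no depth.
- vision.camera_params(name): a dict with "fx", "fy", "cx", "cy" (pixels), "rvec" (rotation vector, rad) and "tvec" (3), from world to camera coordinates, as OpenCV has them; the wrist camera has in their place "hand_eye" (4x4, takes a point from camera to tool coordinates, whose origin is the TCP and whose axes are the flange's). Camera axes: x right, y down, z forward; pixel columns grow to the right and rows downward; lengths in mm; the calibration is good to about 2 mm. A picture is of the moment at which its call begins: read the wrist's pose just before it. camera_params takes no time and is no camera call.
- close_job(): hands the job in; it is judged then, once.
The state is a dict: "t": time; "qpos": joint angles; "qvel": joint speeds; "joint_torque": joint torques, N m; "ee_pos": TCP position; "orientation": TCP orientation; "ft_force": force on the tool from outside, world axes, zero at the start; "moment": the same for the moment, N m; "width": finger opening in mm; "grasp_force": force on a finger pad.
Only numpy, scipy, OpenCV 4.12 (cv2) and the standard library are available. Lean on these libraries where they do the work, as an engineer would, in place of code of your own. Each camera call takes 0.05 s, during which the arm holds its last target. There are 200 camera calls.

## Working session

There is one attempt and no reset: what is moved stays moved. The work goes in short steps, Python scripts to look and compute and a tool call to move; the robot and the scene stay as the last step left them, time stands still between calls to the robot, and variables do not carry over. Pictures are saved under pics/ and viewed, at most 14 in all, crops included, and the job is handed in when it is done.

Besides the shell and the picture viewer there is one more tool, called as a command line: name --argument value ..., lists and objects as JSON in quotes. servo_tool: Moves the arm, as the interface text tells. Its arguments: {"type":"object","properties":{"plan":{"type":"array"}},"required":["plan"]}

```bash
mkdir -p pics; python3 - <<'E'
from workcell import readout, vision
import cv2
o=readout.get_obs(); print({k:o[k] for k in('t','ee_pos','orientation','width')})
for n in('scene','top'):
    cv2.imwrite(f'pics/{n}0.png',vision.get_image(n)[:,:,::-1]); print(vision.camera_params(n))
print(vision.camera_params('wrist'))
E
```

```text
{'t': 0.0, 'ee_pos': array([ 258.00083456, -568.7853328 ,  301.90921632]), 'orientation': array([-3.06920981e+00, -6.63436458e-01,  4.11931319e-04]), 'width': 87.47425867663173}
{'fx': 500.3560447151238, 'fy': 500.3560447151238, 'cx': 285.65786858301607, 'cy': 206.64081713484777, 'rvec': array([ 2.23943578,  0.87156541, -0.32439929]), 'tvec': array([-401.80946305, -225.5045714 , 1190.86478275])}
{'fx': 511.07380592420697, 'fy': 511.07380592420697, 'cx': 279.41853241555975, 'cy': 210.46611567776174, 'rvec': array([ 2.14315841, -2.16875538,  0.15678214]), 'tvec': array([  -9.00692866,  577.69915237, 1129.78317253])}
{'fx': 303.96944804643056, 'fy': 303.96944804643056, 'cx': 275.241333900416, 'cy': 208.6707823709813, 'hand_eye': array([[-1.16221946e-03, -9.59935883e-01, -2.80217325e-01,
         7.78539317e+01],
       [ 9.99998918e-01, -1.36848131e-03,  5.40423807e-04,
         3.52902366e-01],
       [-9.02244377e-04, -2.80216393e-01,  9.59936435e-01,
        -8.17011227e+01],
       [ 0.00000000e+00,  0.00000000e+00,  0.00000000e+00,
         1.00000000e+00]])}
```

View pics/top0.png

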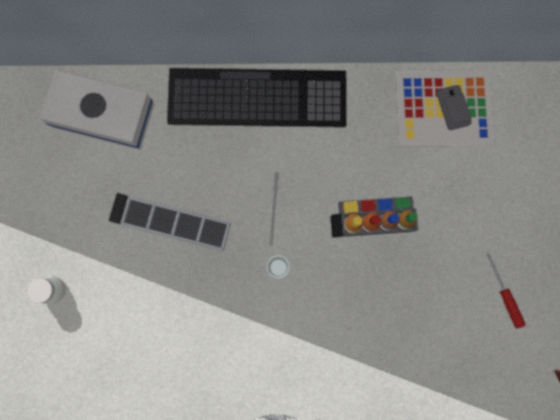

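View pics/scene0.png

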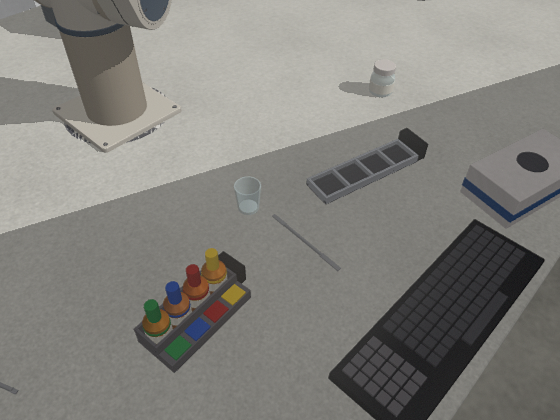

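The row from the black end is yellow, red, blue, green. The crate's black end is at top-image (337,225) and the rack's is at (119,208). So yellow goes to the pocket near (213,233), then red (188,226), blue (163,220), green (138,213).

```bash
cat >h.py <<'E'
import numpy as np,cv2
from workcell import readout,vision
HUE={'red':[(0,6),(174,180)],'yellow':[(22,34)],'green':[(50,80)],'blue':[(105,125)]}
def cam(n,obs=None):
    p=vision.camera_params(n); K=np.array([[p['fx'],0,p['cx']],[0,p['fy'],p['cy']],[0,0,1]])
    if n=='wrist':
        H=p['hand_eye']; R=cv2.Rodrigues(obs['orientation'])[0]
        return K,R@H[:3,:3],R@H[:3,3]+obs['ee_pos']
    R=cv2.Rodrigues(p['rvec'])[0]; return K,R.T,-R.T@p['tvec']
def ray(c,uv):
    d=c[1]@np.linalg.inv(c[0])@np.array([*uv,1.]); return c[2],d/np.linalg.norm(d)
def onplane(c,uv,z):
    o,d=ray(c,uv); return o+d*(z-o[2])/d[2]
def blobs(im,ranges,smin=150,vmin=60,amin=20):
    h=cv2.cvtColor(im,cv2.COLOR_RGB2HSV)
    m=sum(cv2.inRange(h,(a,smin,vmin),(b,255,255)) for a,b in ranges)
    n,l,s,ce=cv2.connectedComponentsWithStats(m,connectivity=4)
    return [(s[i,4],ce[i].round(1),s[i,:4]) for i in range(1,n) if s[i,4]>=amin]
E
python3 - <<'E'
from h import *
for n in('top','scene'):
    im=cv2.imread(f'pics/{n}0.png')[:,:,::-1].copy(); c=cam(n)
    box=(330,190,425,245) if n=='top' else (130,240,260,375)
    x0,y0,x1,y1=box; sub=im[y0:y1,x0:x1]
    for k,r in HUE.items():
        for a,ce,s in blobs(sub,r):
            uv=ce+[x0,y0]; print(n,k,a,uv,s+[x0,y0,0,0],'z26',onplane(c,uv,26)[:2].round(1),'z100',onplane(c,uv,100)[:2].round(1))
im=cv2.imread('pics/top0.png'); c=cam('top')
g=cv2.cvtColor(im,cv2.COLOR_BGR2GRAY)[185:255,100:240]
m=(g<75).astype(np.uint8)
n,l,s,ce=cv2.connectedComponentsWithStats(m,connectivity=4)
for i in range(1,n):
    if s[i,4]>60: print('dark',s[i,4],ce[i]+[100,185],onplane(c,ce[i]+[100,185],8)[:2].round(1))
big=np.hstack([cv2.resize(im[185:255,100:240],None,fx=4,fy=4,interpolation=2)])
cv2.imwrite('pics/rack.png',big)
print([cam('top')[2],cam('scene')[2]])
E
```

```text
top red 121 [367.7 205.4] [362 201  13  10] z26 [ 588.9 -221. ] z100 [ 578.2 -207.2]
top red 82 [374.9 219.8] [370 215  11  10] z26 [ 555.1 -236.4] z100 [ 546.6 -221.7]
top yellow 112 [350.5 206.6] [344 202  13  10] z26 [ 586.5 -180.9] z100 [ 576.  -169.7]
top yellow 66 [356.5 220.9] [352 217  10   9] z26 [ 553.  -193.8] z100 [ 544.6 -181.7]
top blue 124 [385.  204.1] [379 199  13  11] z26 [ 591.5 -261.3] z100 [ 580.7 -245. ]
top blue 56 [393.1 218.3] [389 215   9   8] z26 [ 558.1 -278.7] z100 [ 549.4 -261.3]
scene red 94 [192.2 269.6] [187 265  12  10] z26 [ 502.1 -192.4] z100 [ 550.3 -222.5]
scene red 36 [197.2 297.6] [189 295  17   5] z26 [ 550.6 -223.4] z100 [ 593.5 -250.2]
scene red 278 [215.4 310.9] [204 301  24  21] z26 [ 590.4 -220.3] z100 [ 629.  -247.4]
scene yellow 230 [211.7 259.1] [206 249  13  22] z26 [ 509.5 -155.1] z100 [ 556.9 -189.2]
scene yellow 31 [216.2 280.4] [208 276  17   7] z26 [ 548.1 -179.9] z100 [ 591.3 -211.4]
scene yellow 266 [232.9 294.2] [221 284  24  21] z26 [ 588.  -179.9] z100 [ 626.9 -211.4]
scene blue 99 [171.8 286.6] [166 282  13  10] z26 [ 504.  -237.6] z100 [ 552.  -262.9]
scene blue 302 [197.  328.5] [185 318  25  22] z26 [ 592.8 -260.5] z100 [ 631.2 -283.3]
dark 321 [118.00623053 207.95015576] [592. 362.]
dark 460 [137.79565217 213.42826087] [578.5 315.4]
dark 465 [162.55698925 219.77849462] [562.9 257.3]
dark 470 [187.44042553 226.16595745] [547.2 199. ]
dark 474 [212.4978903  232.59493671] [531.5 140.5]
[array([ 420.02446288,   -3.29671824, 1197.41222416]), array([ 948.87263786, -471.72382532,  712.446094  ])]
```

servo_tool --plan '[[[-1,0.48,0.643,-0.088,0,0,0.92],[-1,0.48,0.643,-0.088,0,0,0.92],[-1,0.48,0.643,-0.088,0,0,0.92],[-1,0.48,0.643,-0.088,0,0,0.92],[-1,0.48,0.643,-0.088,0,0,0.92]]]'

```text
t: 0.52
ee_pos: [354.6, -439.2, 284.6]
orientation: [-2.874, -1.267, 0.0]
ft_force: [0.8, 0.6, 0.1]
width: 87.9
grasp_force: 0.0
```

servo_tool --plan '[[[-1,0.48,0.643,-0.088,0,0,0.92],[-1,0.48,0.643,-0.088,0,0,0.92],[-1,0.48,0.643,-0.088,0,0,0.92],[-1,0.48,0.643,-0.088,0,0,0.92],[-1,0.48,0.643,-0.088,0,0,0.92]]]'

```text
t: 0.93
ee_pos: [450.7, -310.5, 267.1]
orientation: [-2.563, -1.816, 0.0]
ft_force: [1.5, -0.2, -0.1]
width: 87.9
grasp_force: 0.0
```

servo_tool --plan '[[[-1,0.48,0.643,-0.088,0,0,0.92],[-1,0.48,0.643,-0.088,0,0,0.92],[-1,0.48,0.643,-0.088,0,0,0.92],[-1,0.48,0.643,-0.088,0,0,0.92],[-1,0.48,0.643,-0.088,0,0,0.92]]]'

```text
t: 1.35
ee_pos: [546.7, -181.9, 249.4]
orientation: [-2.15, -2.29, 0.0]
ft_force: [1.0, -0.5, 1.0]
width: 87.8
grasp_force: 0.0
```

```bash
cat >>h.py <<'E'
def look(name):
    o=readout.get_obs(); im=vision.get_image('wrist'); cv2.imwrite(f'pics/{name}.png',im[:,:,::-1]); c=cam('wrist',o)
    R=cv2.Rodrigues(o['orientation'])[0]
    print('t',round(o['t'],2),'ee',o['ee_pos'].round(1),'yawY',np.degrees(np.arctan2(R[1,1],R[0,1])).round(2),'tilt',R[:2,2].round(4),'q',o['qpos'].round(2),'w',o['width'])
    return o,im,c
E
python3 - <<'E'
from h import *
o,im,c=look('w1')
for k,r in HUE.items():
    for a,ce,s in blobs(im,r): print(k,a,ce,s,'z26',onplane(c,ce,26)[:2].round(1),'z100',onplane(c,ce,100)[:2].round(1))
E
```

```text
t 1.35 ee [ 546.7 -181.9  249.4] yawY 3.63 tilt [-0.0006  0.0002] q [-0.34  0.42  1.78  0.    0.94 -0.41] w 87.84189387455987
red 530 [314.9 230.4] [304 218  22  26] z26 [ 592.2 -215.7] z100 [ 580.2 -188.9]
red 585 [277.  255.4] [265 239  24  34] z26 [ 553.7 -247.3] z100 [ 551.  -212.8]
yellow 632 [316.  193.4] [305 180  24  28] z26 [ 589.3 -175.2] z100 [ 578.1 -158.2]
yellow 446 [277.1 212.1] [266 199  23  27] z26 [ 550.6 -197.8] z100 [ 548.7 -175.3]
green 291 [313.2 295.9] [306 287  16  19] z26 [ 598.1 -295.1] z100 [ 584.7 -249. ]
blue 487 [313.6 264.1] [304 252  21  25] z26 [ 594.7 -255.3] z100 [ 582.1 -218.8]
blue 382 [278.  295.6] [269 280  19  32] z26 [ 558.  -297.2] z100 [ 554.3 -250.6]
```

View pics/w1.png

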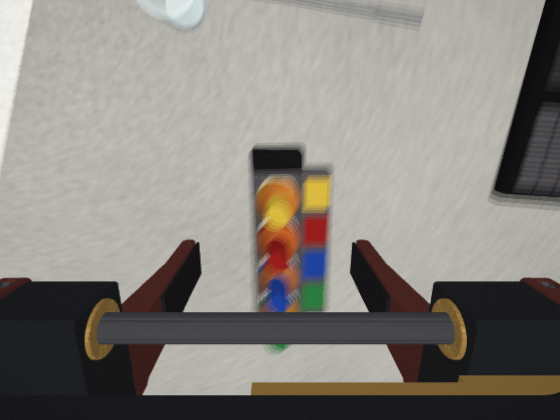

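The wrist view is motion-blurred. The yellow cap is near (277,205) and its tag at (316,193). I'll measure again now that the arm is still.

```bash
python3 - <<'E'
from h import *
vision.get_image('top')
o,im,c=look('w2')
for k,r in HUE.items():
    for a,ce,s in blobs(im,r): print(k,a,ce,s,'z26',onplane(c,ce,26)[:2].round(1),'z100',onplane(c,ce,100)[:2].round(1),'z83',onplane(c,ce,83)[:2].round(1))
E
```

```text
t 1.45 ee [ 548.  -180.2  249.1] yawY 3.75 tilt [-0.0002  0.0008] q [-0.34  0.42  1.78  0.    0.94 -0.4 ] w 87.83743343473014
red 667 [310.3 235.7] [298 222  25  29] z26 [ 589.3 -220. ] z100 [ 578.2 -191.7] z83 [ 580.8 -198.2]
red 693 [271.5 261.3] [260 243  24  37] z26 [ 549.5 -252.8] z100 [ 548.2 -216.5] z83 [ 548.5 -224.9]
yellow 739 [311.8 199.4] [299 185  26  30] z26 [ 586.9 -179.9] z100 [ 576.5 -161.3] z83 [ 578.9 -165.6]
yellow 614 [271.7 218.1] [260 202  24  33] z26 [ 546.7 -202.9] z100 [ 546.  -178.7] z83 [ 546.2 -184.3]
green 468 [307.5 300.5] [297 290  22  22] z26 [ 593.7 -299.4] z100 [ 581.6 -251.8] z83 [ 584.4 -262.7]
green 196 [271.1 349.9] [262 345  19  12] z26 [ 556.2 -370.2] z100 [ 553.2 -305.4] z83 [ 553.9 -320.3]
blue 611 [308.9 269.9] [297 257  24  27] z26 [ 591.6 -260.6] z100 [ 580.  -222.4] z83 [ 582.7 -231.2]
blue 548 [271.3 298.1] [261 283  21  29] z26 [ 552.1 -298.9] z100 [ 550.1 -251.4] z83 [ 550.6 -262.3]
```

View pics/w2.png

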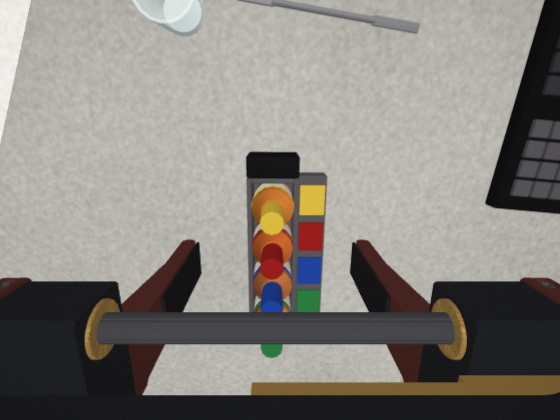

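The view is sharp now: yellow cap top (272,222), red (271,265), blue (271,296). Bottle positions agree across all views: yellow (546,-183), red (549,-223), blue (551,-263), green (554,-304).

servo_tool --plan '[[[-1,-0.045,-0.07,-0.5,0,0,0],[-1,0,0,-0.5,0,0,0],[-1,0,0,0,0,0,0],[-1,0,0,0,0,0,0],[-1,0,0,0,0,0,0]]]'

```text
t: 1.92
ee_pos: [544.3, -186.9, 210.6]
orientation: [2.156, 2.285, 0.0]
ft_force: [0.7, 0.6, 0.0]
width: 87.5
grasp_force: 0.0
```

servo_tool --plan '[[[-1,0.045,0.083,-0.3,0,0,0],[-1,0,0,-0.5,0,0,0],[-1,0,0,-0.5,0,0,0],[-1,0,0,-0.27,0,0,0],[-1,0,0,0,0,0,0]]]'

```text
t: 2.33
ee_pos: [545.1, -182.4, 145.0]
orientation: [-2.153, -2.284, 0.002]
ft_force: [-0.6, 0.4, -0.2]
width: 88.1
grasp_force: 0.0
```

servo_tool --plan '[[[0.8,0,0,0,0,0,0],[1,0,0,0,0,0,0],[1,0,0,0,0,0,0],[1,0,0,0,0,0,0],[1,0,0,0,0,0,0]]]'

```text
t: 2.75
ee_pos: [546.5, -183.0, 147.9]
orientation: [2.154, 2.285, 0.001]
ft_force: [-0.4, 0.4, -0.2]
width: 58.3
grasp_force: 0.0
```

servo_tool --plan '[[[1,0,0,0,0,0,0],[1,0,0,0,0,0,0],[1,0,0,0,0,0,0],[1,0,0,0,0,0,0],[1,0,0,0,0,0,0]]]'

```text
t: 3.17
ee_pos: [546.2, -182.9, 147.1]
orientation: [-2.155, -2.286, 0.0]
ft_force: [-0.0, -0.5, 0.1]
width: 24.5
grasp_force: 0.0
```

servo_tool --plan '[[[1,0,0,0,0,0,0],[1,0,0,0,0,0,0],[1,0,0,0,0,0,0]]]'

```text
t: 3.42
ee_pos: [546.1, -182.8, 147.0]
orientation: [-2.154, -2.286, 0.0]
ft_force: [0.4, -0.2, -0.2]
width: 19.4
grasp_force: 30.0
```

servo_tool --plan '[[[1,0,0,0.1,0,0,0],[1,0,0,0.2,0,0,0],[1,0,0,0.3,0,0,0],[1,0,0,0.45,0,0,0],[1,0,0,0.45,0,0,0]]]'

```text
t: 3.83
ee_pos: [546.1, -182.8, 208.5]
orientation: [-2.155, -2.286, 0.0]
ft_force: [-0.2, -0.2, -0.6]
width: 19.3
grasp_force: 30.0
```

servo_tool --plan '[[[1,0,0,0.4,0,0,0],[1,0,0,0.2,0,0,0],[1,0,0,0,0,0,0],[1,0,0,0,0,0,0]]]'

```text
t: 4.17
ee_pos: [546.3, -182.9, 231.7]
orientation: [2.154, 2.285, 0.001]
ft_force: [-0.5, -0.1, -1.6]
width: 19.8
grasp_force: 30.0
```

```bash
python3 - <<'E'
from h import *
o,im,c=look('w3')
for k,r in HUE.items():
    for a,ce,s in blobs(im,r): print(k,a,ce,s,'z100',onplane(c,ce,100)[:2].round(1))
E
```

```text
t 4.17 ee [ 546.3 -182.9  231.7] yawY 3.4 tilt [ 0.0012 -0.0004] q [-0.34  0.44  1.79 -0.    0.91 -0.4 ] w 19.79658542964921
red 605 [316.7 237.3] [304 224  24  30] z100 [ 579.  -189.1]
red 152 [485.7 348. ] [477 344  19   9] z100 [ 731.7 -281. ]
red 38 [500.2 348.6] [498 344   6  10] z100 [ 744.1 -280.9]
yellow 843 [315.7 200.4] [303 185  27  32] z100 [ 575.5 -160.5]
yellow 138 [272.6 219.2] [247 214  53  19] z100 [ 545.1 -176.7]
yellow 2069 [275.1 273.9] [255 242  41  63] z100 [ 549.6 -221.5]
yellow 209 [481.3 362.8] [472 357  20  13] z100 [ 731.8 -296.4]
yellow 50 [495.3 363.8] [492 358   7  12] z100 [ 744.1 -296.7]
yellow 171 [475.9 378.3] [467 373  19  12] z100 [ 731.2 -313. ]
yellow 38 [491.4 377.5] [488 374   7   8] z100 [ 744.5 -311.4]
green 448 [273.9 355.5] [264 345  21  24] z100 [ 553.  -298.8]
blue 118 [321.5 267.1] [315 261  11  18] z100 [ 585.2 -213.6]
blue 163 [273.8 307.9] [263 303  23   9] z100 [ 550.3 -252.1]
```

View pics/w3.png

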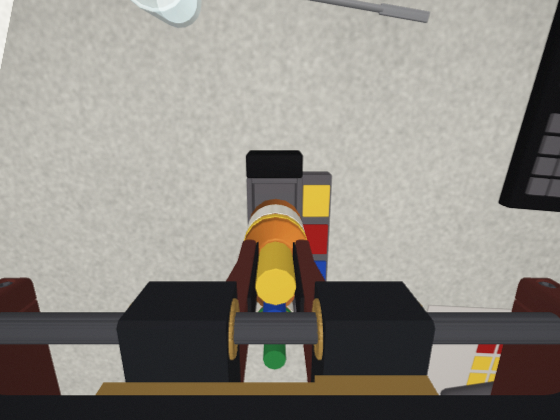

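The yellow bottle is lifted cleanly and its slot at (275,190) is empty. Next stop is the far pocket of the rack.

servo_tool --plan '[[[1,-0.031,0.3,0,0,0,-0.31],[1,-0.031,0.6,0,0,0,-0.31],[1,-0.031,0.8,0,0,0,-0.31],[1,-0.031,0.8,0,0,0,-0.31],[1,-0.031,0.8,0,0,0,-0.31]]]'

```text
t: 4.63
ee_pos: [539.0, -49.7, 229.8]
orientation: [-2.305, -2.132, 0.002]
ft_force: [-0.3, -0.6, -0.7]
width: 19.3
grasp_force: 30.0
```

servo_tool --plan '[[[1,-0.031,0.8,0,0,0,-0.31],[1,-0.031,0.8,0,0,0,-0.31],[1,-0.031,0.8,0,0,0,-0.31],[1,-0.031,0.8,0,0,0,-0.31],[1,-0.031,0.8,0,0,0,-0.31]]]'

```text
t: 5.05
ee_pos: [532.8, 110.6, 229.9]
orientation: [-2.444, -1.973, 0.003]
ft_force: [0.1, 0.2, -1.5]
width: 19.3
grasp_force: 30.0
```

servo_tool --plan '[[[1,-0.031,0.5,0,0,0,-0.31],[1,-0.026,0.285,0,0,0,-0.31],[1,0,0,0,0,0,0],[1,0,0,0,0,0,0],[1,0,0,0,0,0,0]]]'

```text
t: 5.47
ee_pos: [531.1, 139.8, 230.3]
orientation: [-2.495, -1.909, 0.002]
ft_force: [0.7, -0.2, -1.2]
width: 19.3
grasp_force: 30.0
```

```bash
python3 - <<'E'
from h import *
o,im,c=look('w4')
g=cv2.cvtColor(im,cv2.COLOR_RGB2GRAY); m=(g<75).astype(np.uint8); m[270:]=0
n,l,s,ce=cv2.connectedComponentsWithStats(m,connectivity=4)
for i in range(1,n):
    if s[i,4]>150: print(s[i],ce[i].round(1),onplane(c,ce[i],8)[:2].round(1))
E
```

```text
t 5.47 ee [531.1 139.8 230.3] yawY -15.16 tilt [-0.0015 -0.0006] q [ 0.24  0.41  1.85 -0.    0.88  0.5 ] w 19.323949259178423
[ 243    0   64   28 1740] [274.   13.2] [574.6 300.7]
[ 529    0   31  270 7945] [544.8 132.9] [801.4 133.3]
[ 244   38   62   63 3795] [274.5  68.8] [563.3 257.4]
[ 246  109   58   56 3186] [274.6 136.3] [547.5 199.2]
[ 248  173   55   47 1750] [274.5 189.8] [533.3 147.7]
[233 240  26  30 568] [248.  255.8] [486.   84.1]
[293 240  25  30 564] [302.6 255.9] [543.4  68.3]
```

View pics/w4.png

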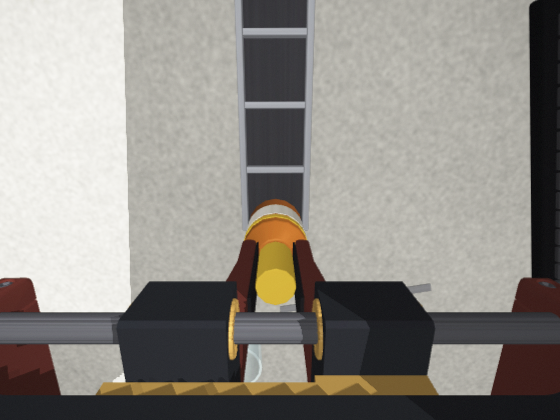

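The pockets line up with the gripper at columns 246–306, and the bottle sits over the lowest one. Lowering it now.

servo_tool --plan '[[[1,0,0,-0.4,0,0,0],[1,0,0,-0.5,0,0,0],[1,0,0,-0.5,0,0,0],[1,0,0,-0.35,0,0,0],[1,0,0,-0.2,0,0,0]]]'

```text
t: 5.93
ee_pos: [530.8, 139.2, 151.3]
orientation: [-2.496, -1.906, 0.004]
ft_force: [-0.1, 0.3, -1.6]
width: 19.2
grasp_force: 30.0
```

servo_tool --plan '[[[1,0,0,-0.04,0,0,0],[1,0,0,-0.03,0,0,0],[1,0,0,-0.025,0,0,0],[1,0,0,0,0,0,0],[1,0,0,0,0,0,0]]]'

```text
t: 6.35
ee_pos: [531.9, 140.6, 150.0]
orientation: [2.495, 1.908, 0.002]
ft_force: [0.6, 0.6, -1.2]
width: 19.6
grasp_force: 30.0
```

servo_tool --plan '[[[1,0,0,-0.015,0,0,0],[1,0,0,0,0,0,0],[1,0,0,0,0,0,0]]]'

```text
t: 6.6
ee_pos: [531.6, 140.6, 149.0]
orientation: [2.496, 1.908, 0.001]
ft_force: [-0.0, -0.1, 1.2]
width: 19.3
grasp_force: 30.0
```

servo_tool --plan '[[[0,0,0,0,0,0,0],[0,0,0,0,0,0,0],[0,0,0,0,0,0,0],[0,0,0,0,0,0,0],[0,0,0,0,0,0,0]]]'

```text
t: 7.02
ee_pos: [531.5, 140.6, 148.7]
orientation: [2.496, 1.908, 0.0]
ft_force: [0.1, 0.5, -0.1]
width: 43.5
grasp_force: 0.0
```

servo_tool --plan '[[[0,0,0,0.3,0,0,0],[0,0,0,0.5,0,0,0],[0,0,0,0.5,0,0,0],[0,0,0,0.5,0,0,0],[0,0,0,0.26,0,0,0]]]'

```text
t: 7.43
ee_pos: [532.4, 140.8, 234.1]
orientation: [2.495, 1.907, 0.005]
ft_force: [0.4, -0.8, -0.0]
width: 43.9
grasp_force: 0.0
```

```bash
python3 - <<'E'
from h import *
vision.get_image('top')
o,im,c=look('w5')
for a,ce,s in blobs(im,HUE['yellow']): print(a,ce,s,onplane(c,ce,102)[:2].round(1))
E
```

```text
t 7.48 ee [533.  140.9 235.1] yawY -15.2 tilt [0.0053 0.0013] q [0.24 0.4  1.85 0.   0.88 0.5 ] w 43.77097539634577
714 [272.6 221.7] [260 204  26  36] [533.9 145.5]
```

View pics/w5.png

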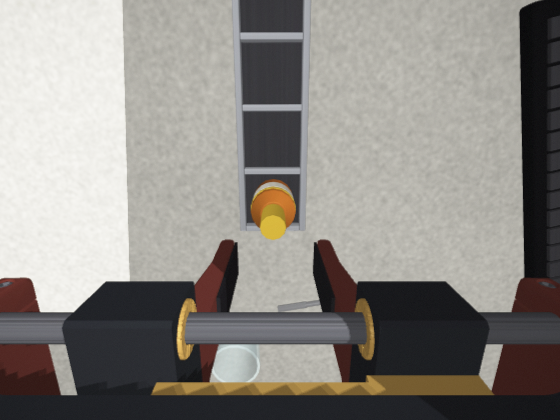

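The yellow bottle stands upright in its pocket, cap at (273,222). On to red.

servo_tool --plan '[[[0,0.036,-0.4,0,0,0,0.31],[0,0.036,-0.7,0,0,0,0.31],[0,0.036,-0.9,0,0,0,0.31],[0,0.036,-0.9,0,0,0,0.31],[0,0.036,-0.9,0,0,0,0.31]]]'

```text
t: 7.95
ee_pos: [537.9, -12.7, 230.0]
orientation: [-2.358, -2.074, 0.002]
ft_force: [0.3, 0.5, -0.3]
width: 43.8
grasp_force: 0.0
```

servo_tool --plan '[[[0,0.036,-0.9,0,0,0,0.31],[0,0.036,-0.9,0,0,0,0.31],[0,0.036,-0.9,0,0,0,0.31],[0,0.036,-0.9,0,0,0,0.31],[0,0.036,-0.9,0,0,0,0.31]]]'

```text
t: 8.37
ee_pos: [545.1, -193.1, 229.9]
orientation: [-2.213, -2.227, 0.001]
ft_force: [0.6, -1.0, 0.0]
width: 44.1
grasp_force: 0.0
```

servo_tool --plan '[[[0,0.036,-0.5,0,0,0,0.31],[0,0.032,-0.288,0,0,0,0.31],[0,0,0,0,0,0,0],[0,0,0,0,0,0,0],[0,0,0,0,0,0,0]]]'

```text
t: 8.78
ee_pos: [548.1, -222.1, 230.3]
orientation: [-2.154, -2.284, 0.001]
ft_force: [1.0, -0.9, -0.2]
width: 43.7
grasp_force: 0.0
```

servo_tool --plan '[[[0,0,0,-0.5,0,0,0],[0,0,0,-0.6,0,0,0],[0,0,0,-0.6,0,0,0],[0,0,0,-0.3,0,0,0],[0,0,0,-0.1,0,0,0]]]'

```text
t: 9.2
ee_pos: [547.5, -221.3, 144.8]
orientation: [-2.151, -2.284, 0.002]
ft_force: [-1.0, 0.6, -0.4]
width: 43.7
grasp_force: 0.0
```

servo_tool --plan '[[[0,0,0,0,0,0,0],[0,0,0,0,0,0,0],[1,0,0,0,0,0,0],[1,0,0,0,0,0,0],[1,0,0,0,0,0,0]]]'

```text
t: 9.62
ee_pos: [549.1, -223.2, 148.1]
orientation: [2.154, 2.285, 0.001]
ft_force: [-0.2, 0.3, -1.2]
width: 27.2
grasp_force: 0.0
```

servo_tool --plan '[[[1,0,0,0,0,0,0],[1,0,0,0,0,0,0],[1,0,0,0,0,0,0],[1,0,0,0,0,0,0],[1,0,0,0,0,0,0]]]'

```text
t: 10.03
ee_pos: [548.8, -223.2, 147.6]
orientation: [2.154, 2.286, 0.0]
ft_force: [-0.9, 0.8, 6.0]
width: 19.7
grasp_force: 30.0
```

servo_tool --plan '[[[1,0,0,0.1,0,0,0],[1,0,0,0.2,0,0,0],[1,0,0,0.3,0,0,0],[1,0,0,0.4,0,0,0],[1,0,0,0.4,0,0,0]]]'

```text
t: 10.45
ee_pos: [548.4, -222.9, 204.2]
orientation: [-2.154, -2.286, 0.0]
ft_force: [0.5, 0.7, -1.4]
width: 19.4
grasp_force: 30.0
```

servo_tool --plan '[[[1,0,0,0.4,0,0,0],[1,0,0,0.4,0,0,0],[1,0,0,0.4,0,0,0],[1,0,0,0.25,0,0,0],[1,0,0,0.1,0,0,0]]]'

```text
t: 10.87
ee_pos: [549.2, -223.2, 267.5]
orientation: [2.153, 2.284, 0.002]
ft_force: [-0.0, -0.7, -1.2]
width: 19.7
grasp_force: 30.0
```

```bash
python3 - <<'E'
from h import *
o,im,c=look('w6'); print(o['grasp_force'],o['ft_force'])
E
```

```text
t 10.87 ee [ 549.2 -223.2  267.5] yawY 3.4 tilt [ 0.003  -0.0013] q [-0.41  0.42  1.73  0.    0.99 -0.47] w 19.681928066814976
29.964959621429443 [-4.45617427e-04 -7.12838442e-01 -1.15088914e+00]
```

View pics/w6.png

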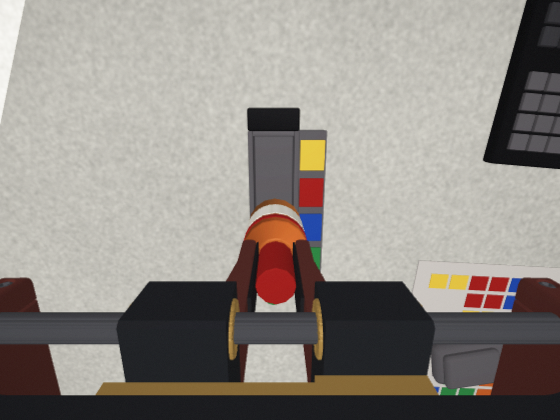

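The red bottle is held upright at (275,240) and two crate slots are empty. Moving to the second pocket, passing high over yellow.

servo_tool --plan '[[[1,-0.0025,0.3,0,0,0,-0.266],[1,-0.0025,0.6,0,0,0,-0.266],[1,-0.0025,0.9,0,0,0,-0.266],[1,-0.0025,0.9,0,0,0,-0.266],[1,-0.0025,0.9,0,0,0,-0.266]]]'

```text
t: 11.33
ee_pos: [547.4, -77.8, 264.2]
orientation: [-2.285, -2.154, 0.001]
ft_force: [0.2, 0.7, -0.0]
width: 19.7
grasp_force: 30.0
```

servo_tool --plan '[[[1,-0.0025,0.9,0,0,0,-0.266],[1,-0.0025,0.9,0,0,0,-0.266],[1,-0.0025,0.9,0,0,0,-0.266],[1,-0.0025,0.9,0,0,0,-0.266],[1,-0.0025,0.9,0,0,0,-0.266]]]'

```text
t: 11.75
ee_pos: [546.8, 102.7, 264.3]
orientation: [-2.405, -2.02, 0.002]
ft_force: [0.7, 0.1, -1.5]
width: 19.0
grasp_force: 30.0
```

servo_tool --plan '[[[1,-0.0025,0.9,0,0,0,-0.266],[1,-0.0025,0.8,0,0,0,-0.266],[1,-0.0025,0.5,0,0,0,-0.266],[1,-0.0025,0.25,0,0,0,-0.266],[1,0,0,0,0,0,0]]]'

```text
t: 12.17
ee_pos: [546.6, 201.1, 264.2]
orientation: [-2.494, -1.91, 0.002]
ft_force: [0.4, 0.9, -1.7]
width: 19.5
grasp_force: 30.0
```

servo_tool --plan '[[[1,0,0,0,0,0,0],[1,0,0,0,0,0,0]]]'

```text
t: 12.33
ee_pos: [546.9, 198.3, 264.5]
orientation: [-2.496, -1.908, 0.002]
ft_force: [-0.3, -0.4, -1.6]
width: 19.5
grasp_force: 30.0
```

servo_tool --plan '[[[1,0,0,-0.4,0,0,0],[1,0,0,-0.6,0,0,0],[1,0,0,-0.6,0,0,0],[1,0,0,-0.6,0,0,0],[1,0,0,-0.35,0,0,0]]]'

```text
t: 12.75
ee_pos: [546.3, 197.3, 160.7]
orientation: [-2.497, -1.906, 0.004]
ft_force: [-1.0, -0.3, -0.7]
width: 19.3
grasp_force: 30.0
```

servo_tool --plan '[[[1,0,0,-0.2,0,0,0],[1,0,0,-0.05,0,0,0],[1,0,0,-0.04,0,0,0],[1,0,0,-0.03,0,0,0],[1,0,0,-0.025,0,0,0]]]'

```text
t: 13.17
ee_pos: [547.9, 199.0, 150.2]
orientation: [2.496, 1.907, 0.003]
ft_force: [0.3, 1.1, -0.9]
width: 19.6
grasp_force: 30.0
```

servo_tool --plan '[[[1,0,0,0,0,0,0],[1,0,0,0,0,0,0],[1,0,0,-0.01,0,0,0],[1,0,0,0,0,0,0]]]'

```text
t: 13.5
ee_pos: [547.5, 199.2, 149.7]
orientation: [2.496, 1.908, 0.002]
ft_force: [-1.8, -0.2, 5.4]
width: 19.6
grasp_force: 30.0
```

servo_tool --plan '[[[0,0,0,0,0,0,0],[0,0,0,0,0,0,0],[0,0,0,0,0,0,0],[0,0,0,0,0,0,0],[0,0,0,0,0,0,0]]]'

```text
t: 13.92
ee_pos: [547.2, 199.0, 148.8]
orientation: [-2.496, -1.908, 0.0]
ft_force: [0.3, 0.3, 0.4]
width: 43.7
grasp_force: 0.0
```

servo_tool --plan '[[[0,0,0,0.3,0,0,0],[0,0,0,0.5,0,0,0],[0,0,0,0.5,0,0,0],[0,0,0,0.5,0,0,0],[0,0,0,0.26,0,0,0]]]'

```text
t: 14.33
ee_pos: [548.1, 199.3, 234.3]
orientation: [2.495, 1.907, 0.005]
ft_force: [-0.1, 0.1, -0.3]
width: 43.8
grasp_force: 0.0
```

```bash
python3 - <<'E'
from h import *
vision.get_image('top')
o,im,c=look('w7')
for k in('red','yellow'):
  for a,ce,s in blobs(im,HUE[k],amin=200): print(k,a,ce,s,onplane(c,ce,102)[:2].round(1))
E
```

```text
t 14.38 ee [548.7 199.5 235.4] yawY -15.23 tilt [0.0052 0.0018] q [0.33 0.45 1.77 0.   0.92 0.59] w 44.38181567991237
red 751 [272.7 221.7] [260 204  26  36] [549.6 204. ]
yellow 769 [273.  288.7] [262 269  23  40] [534.9 149.6]
```

View pics/w7.png

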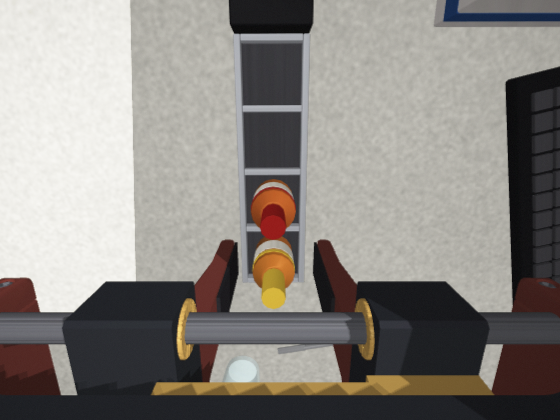

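Red (273,221) and yellow (274,289) both stand upright in their own pockets. Back for blue.

servo_tool --plan '[[[0,0.0068,-0.4,0,0,0,0.266],[0,0.0068,-0.7,0,0,0,0.266],[0,0.0068,-0.95,0,0,0,0.266],[0,0.0068,-0.95,0,0,0,0.266],[0,0.0068,-0.95,0,0,0,0.266]]]'

```text
t: 14.85
ee_pos: [547.7, 39.7, 230.2]
orientation: [-2.378, -2.051, 0.002]
ft_force: [0.1, 0.1, 0.1]
width: 44.1
grasp_force: 0.0
```

servo_tool --plan '[[[0,0.0068,-0.95,0,0,0,0.266],[0,0.0068,-0.95,0,0,0,0.266],[0,0.0068,-0.95,0,0,0,0.266],[0,0.0068,-0.95,0,0,0,0.266],[0,0.0068,-0.95,0,0,0,0.266]]]'

```text
t: 15.27
ee_pos: [549.0, -150.7, 230.2]
orientation: [-2.256, -2.184, 0.001]
ft_force: [0.9, -0.1, -0.1]
width: 43.7
grasp_force: 0.0
```

servo_tool --plan '[[[0,0.0068,-0.95,0,0,0,0.266],[0,0.0068,-0.95,0,0,0,0.266],[0,0.0068,-0.6,0,0,0,0.266],[0,0.0068,-0.36,0,0,0,0.266],[0,0,0,0,0,0,0]]]'

```text
t: 15.68
ee_pos: [550.4, -266.1, 230.1]
orientation: [-2.157, -2.283, 0.001]
ft_force: [0.5, 0.4, -0.0]
width: 43.7
grasp_force: 0.0
```

servo_tool --plan '[[[0,0,0,0,0,0,0],[0,0,0,0,0,0,0]]]'

```text
t: 15.85
ee_pos: [550.5, -262.4, 230.4]
orientation: [-2.154, -2.285, 0.0]
ft_force: [-0.2, 0.1, -0.2]
width: 43.6
grasp_force: 0.0
```

servo_tool --plan '[[[0,0,0,-0.5,0,0,0],[0,0,0,-0.6,0,0,0],[0,0,0,-0.6,0,0,0],[0,0,0,-0.3,0,0,0],[0,0,0,-0.1,0,0,0]]]'

```text
t: 16.27
ee_pos: [550.0, -261.5, 145.0]
orientation: [-2.15, -2.285, 0.002]
ft_force: [0.0, 0.5, -0.0]
width: 43.7
grasp_force: 0.0
```

servo_tool --plan '[[[0,0,0,0,0,0,0],[0,0,0,0,0,0,0],[0,0,0,0,0,0,0],[1,0,0,0,0,0,0],[1,0,0,0,0,0,0]]]'

```text
t: 16.68
ee_pos: [551.5, -263.6, 148.4]
orientation: [2.154, 2.285, 0.001]
ft_force: [-0.3, -0.4, -0.3]
width: 34.1
grasp_force: 0.0
```

servo_tool --plan '[[[1,0,0,0,0,0,0],[1,0,0,0,0,0,0],[1,0,0,0,0,0,0],[1,0,0,0,0,0,0],[1,0,0,0,0,0,0]]]'

```text
t: 17.1
ee_pos: [551.1, -263.5, 147.6]
orientation: [2.154, 2.286, 0.0]
ft_force: [-0.4, -0.4, 3.8]
width: 19.2
grasp_force: 30.0
```

servo_tool --plan '[[[1,0,0,0,0,0,0],[1,0,0,0,0,0,0]]]'

```text
t: 17.27
ee_pos: [551.1, -263.5, 147.6]
orientation: [2.154, 2.286, 0.0]
ft_force: [-0.1, -0.2, 5.6]
width: 19.4
grasp_force: 30.0
```

servo_tool --plan '[[[1,0,0,0.1,0,0,0],[1,0,0,0.2,0,0,0],[1,0,0,0.3,0,0,0],[1,0,0,0.4,0,0,0],[1,0,0,0.4,0,0,0]]]'

```text
t: 17.68
ee_pos: [550.8, -263.2, 204.4]
orientation: [-2.154, -2.286, 0.0]
ft_force: [0.2, 0.8, -1.5]
width: 19.8
grasp_force: 30.0
```

servo_tool --plan '[[[1,0,0,0.4,0,0,0],[1,0,0,0.4,0,0,0],[1,0,0,0.4,0,0,0],[1,0,0,0.25,0,0,0],[1,0,0,0.1,0,0,0]]]'

```text
t: 18.1
ee_pos: [551.6, -263.7, 267.8]
orientation: [2.152, 2.284, 0.001]
ft_force: [-0.3, 0.7, -1.6]
width: 19.5
grasp_force: 30.0
```

```bash
python3 - <<'E'
from h import *
o,im,c=look('w8'); print(o['grasp_force'],o['ft_force'])
for k in HUE:
  for a,ce,s in blobs(im,HUE[k],amin=150): print(k,a,ce,s)
E
```

```text
t 18.1 ee [ 551.6 -263.7  267.8] yawY 3.4 tilt [ 0.0029 -0.0015] q [-0.47  0.44  1.69  0.    1.01 -0.52] w 19.5079936652051
29.979329109191895 [-0.2634079   0.72381608 -1.62511745]
red 732 [312.  154.5] [300 140  25  30]
red 238 [484.2 253.8] [475 247  20  15]
red 238 [504.7 254.9] [495 248  20  15]
red 222 [479.2 272.3] [470 266  19  14]
red 225 [499.4 273.3] [490 267  20  14]
red 523 [101.5 381.4] [ 82 369  44  26]
yellow 813 [313.3 114.4] [301  99  26  32]
yellow 237 [442.9 251.5] [434 245  19  15]
yellow 238 [463.6 252.6] [454 246  20  15]
yellow 210 [474.1 290. ] [465 284  19  13]
yellow 209 [494. 291.] [485 285  19  13]
yellow 163 [469.4 305.9] [461 301  18  11]
green 444 [311.6 225.4] [300 214  21  26]
blue 681 [310.8 192. ] [299 178  25  29]
blue 2027 [275.1 273.6] [255 242  41  62]
blue 234 [525.2 256.1] [515 249  21  15]
blue 236 [545.7 257.1] [536 250  21  15]
blue 200 [519.1 273.8] [510 268  20  14]
blue 154 [434.2 368.9] [427 364  16  11]
```

View pics/w8.png

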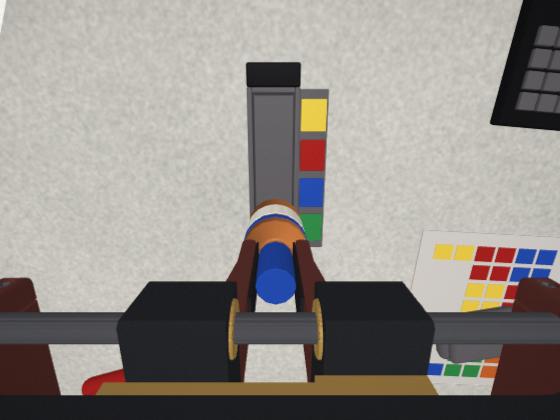

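The blue bottle is held upright (275,274). Going to the third pocket.

servo_tool --plan '[[[1,0.0176,0.3,0,0,0,-0.219],[1,0.0176,0.6,0,0,0,-0.219],[1,0.0176,0.9,0,0,0,-0.219],[1,0.0176,0.95,0,0,0,-0.219],[1,0.0176,0.95,0,0,0,-0.219]]]'

```text
t: 18.57
ee_pos: [553.8, -114.2, 264.4]
orientation: [-2.263, -2.177, 0.001]
ft_force: [0.8, 0.5, -0.8]
width: 19.5
grasp_force: 30.0
```

servo_tool --plan '[[[1,0.0176,0.95,0,0,0,-0.219],[1,0.0176,0.95,0,0,0,-0.219],[1,0.0176,0.95,0,0,0,-0.219],[1,0.0176,0.95,0,0,0,-0.219],[1,0.0176,0.95,0,0,0,-0.219]]]'

```text
t: 18.98
ee_pos: [557.3, 76.4, 264.5]
orientation: [-2.363, -2.069, 0.002]
ft_force: [-0.0, 0.0, -1.9]
width: 19.8
grasp_force: 30.0
```

servo_tool --plan '[[[1,0.0176,0.95,0,0,0,-0.219],[1,0.0176,0.95,0,0,0,-0.219],[1,0.0176,0.95,0,0,0,-0.219],[1,0.0176,0.75,0,0,0,-0.219],[1,0.0176,0.5,0,0,0,-0.219]]]'

```text
t: 19.4
ee_pos: [560.8, 241.5, 264.4]
orientation: [-2.458, -1.956, 0.001]
ft_force: [0.5, -0.0, -0.7]
width: 19.4
grasp_force: 30.0
```

servo_tool --plan '[[[1,0.0176,0.3,0,0,0,-0.219],[1,0.0176,0.17,0,0,0,-0.219],[1,0,0,0,0,0,0],[1,0,0,0,0,0,0],[1,0,0,0,0,0,0]]]'

```text
t: 19.82
ee_pos: [562.7, 256.8, 264.7]
orientation: [-2.496, -1.908, 0.002]
ft_force: [1.1, -0.4, -1.0]
width: 19.9
grasp_force: 30.0
```

Lowering blue, with the same profile (commanded z 265.3 to about 149.1).

servo_tool --plan '[[[1,0,0,-0.4,0,0,0],[1,0,0,-0.6,0,0,0],[1,0,0,-0.6,0,0,0],[1,0,0,-0.6,0,0,0],[1,0,0,-0.35,0,0,0]]]'

```text
t: 20.23
ee_pos: [562.0, 256.0, 160.9]
orientation: [-2.496, -1.906, 0.005]
ft_force: [0.4, 0.1, -0.6]
width: 19.8
grasp_force: 30.0
```

servo_tool --plan '[[[1,0,0,-0.2,0,0,0],[1,0,0,-0.05,0,0,0],[1,0,0,-0.04,0,0,0],[1,0,0,-0.03,0,0,0],[1,0,0,-0.025,0,0,0]]]'

```text
t: 20.65
ee_pos: [563.7, 257.7, 150.6]
orientation: [2.496, 1.907, 0.003]
ft_force: [-0.2, 0.4, -0.9]
width: 19.9
grasp_force: 30.0
```

servo_tool --plan '[[[1,0,0,0,0,0,0],[1,0,0,0,0,0,0],[1,0,0,-0.01,0,0,0],[1,0,0,0,0,0,0]]]'

```text
t: 20.98
ee_pos: [563.2, 257.6, 149.6]
orientation: [2.496, 1.908, 0.001]
ft_force: [-0.1, -0.3, 1.9]
width: 19.5
grasp_force: 30.0
```

servo_tool --plan '[[[0,0,0,0,0,0,0],[0,0,0,0,0,0,0],[0,0,0,0,0,0,0],[0,0,0,0,0,0,0],[0,0,0,0,0,0,0]]]'

```text
t: 21.4
ee_pos: [563.0, 257.4, 149.0]
orientation: [-2.496, -1.908, 0.0]
ft_force: [-0.4, -0.9, 0.1]
width: 43.6
grasp_force: 0.0
```

servo_tool --plan '[[[0,0,0,0.3,0,0,0],[0,0,0,0.5,0,0,0],[0,0,0,0.5,0,0,0],[0,0,0,0.5,0,0,0],[0,0,0,0.26,0,0,0]]]'

```text
t: 21.82
ee_pos: [563.9, 257.8, 234.7]
orientation: [2.495, 1.907, 0.005]
ft_force: [0.1, 0.2, 0.4]
width: 44.2
grasp_force: 0.0
```

```bash
python3 - <<'E'
from h import *
vision.get_image('top')
o,im,c=look('w9')
for k in HUE:
  for a,ce,s in blobs(im,HUE[k],amin=200): print(k,a,ce,s,onplane(c,ce,102)[:2].round(1))
E
```

```text
t 21.87 ee [564.5 258.1 235.8] yawY -15.22 tilt [0.0052 0.0023] q [0.41 0.49 1.69 0.   0.95 0.68] w 44.19402089046398
red 803 [273.  288.1] [261 268  25  41] [550.7 208.5]
yellow 481 [273.2 355. ] [263 344  22  25] [533.7 146.1]
blue 1069 [445.2  47.3] [434   0  24  96] [703.6 346.9]
blue 700 [272.7 222.1] [261 205  25  35] [565.3 262.2]
```

servo_tool --plan '[[[0,0,0,0,0,0,0]]]'

```text
t: 22.0
ee_pos: [562.9, 257.4, 231.7]
orientation: [2.496, 1.908, 0.001]
ft_force: [-0.7, -0.1, -1.1]
width: 43.8
grasp_force: 0.0
```

The three caps appear at the same relative pixels as before, so all three bottles are upright. Returning for green.

servo_tool --plan '[[[0,-0.014,-0.4,0,0,0,0.219],[0,-0.014,-0.7,0,0,0,0.219],[0,-0.014,-0.95,0,0,0,0.219],[0,-0.014,-0.95,0,0,0,0.219],[0,-0.014,-0.95,0,0,0,0.219]]]'

```text
t: 22.42
ee_pos: [559.1, 98.1, 229.9]
orientation: [-2.399, -2.026, 0.004]
ft_force: [0.5, -0.1, -0.5]
width: 44.2
grasp_force: 0.0
```

servo_tool --plan '[[[0,-0.014,-0.95,0,0,0,0.219],[0,-0.014,-0.95,0,0,0,0.219],[0,-0.014,-0.95,0,0,0,0.219],[0,-0.014,-0.95,0,0,0,0.219],[0,-0.014,-0.95,0,0,0,0.219]]]'

```text
t: 22.83
ee_pos: [556.2, -92.2, 230.0]
orientation: [-2.3, -2.137, 0.002]
ft_force: [0.8, -0.6, -0.8]
width: 43.9
grasp_force: 0.0
```

servo_tool --plan '[[[0,-0.014,-0.95,0,0,0,0.219],[0,-0.014,-0.95,0,0,0,0.219],[0,-0.014,-0.95,0,0,0,0.219],[0,-0.014,-0.95,0,0,0,0.219],[0,-0.014,-0.8,0,0,0,0.219]]]'

```text
t: 23.25
ee_pos: [553.5, -276.8, 229.8]
orientation: [-2.196, -2.243, 0.001]
ft_force: [0.4, 0.4, 1.1]
width: 43.8
grasp_force: 0.0
```

servo_tool --plan '[[[0,-0.014,-0.45,0,0,0,0.219],[0,-0.014,-0.28,0,0,0,0.219],[0,0,0,0,0,0,0],[0,0,0,0,0,0,0],[0,0,0,0,0,0,0]]]'

```text
t: 23.67
ee_pos: [553.0, -302.8, 230.4]
orientation: [-2.153, -2.284, 0.0]
ft_force: [-0.5, -0.0, -1.2]
width: 43.5
grasp_force: 0.0
```

```bash
python3 - <<'E'
from h import *
im=vision.get_image('scene')
for a,ce,s in blobs(im[240:375,120:260],HUE['green'],amin=30): print(a,ce+[120,240],s)
im0=cv2.imread('pics/scene0.png')[:,:,::-1].copy()
for a,ce,s in blobs(im0[240:375,120:260],HUE['green'],amin=30): print('before',a,ce+[120,240],s)
E
```

servo_tool --plan '[[[0,0,0,-0.5,0,0,0],[0,0,0,-0.6,0,0,0],[0,0,0,-0.6,0,0,0],[0,0,0,-0.3,0,0,0],[0,0,0,-0.1,0,0,0]]]'

```text
t: 24.13
ee_pos: [552.5, -302.1, 145.2]
orientation: [-2.151, -2.284, 0.001]
ft_force: [-0.7, 0.2, -0.5]
width: 44.0
grasp_force: 0.0
```

servo_tool --plan '[[[0,0,0,0,0,0,0],[0,0,0,0,0,0,0],[0,0,0,0,0,0,0],[1,0,0,0,0,0,0],[1,0,0,0,0,0,0]]]'

```text
t: 24.55
ee_pos: [553.9, -304.1, 148.6]
orientation: [2.154, 2.285, 0.001]
ft_force: [-0.6, -0.3, -0.5]
width: 34.0
grasp_force: 0.0
```

servo_tool --plan '[[[1,0,0,0,0,0,0],[1,0,0,0,0,0,0],[1,0,0,0,0,0,0],[1,0,0,0,0,0,0],[1,0,0,0,0,0,0]]]'

```text
t: 24.97
ee_pos: [553.6, -303.9, 147.8]
orientation: [2.154, 2.286, 0.0]
ft_force: [-1.7, -0.4, 3.9]
width: 19.0
grasp_force: 30.0
```

servo_tool --plan '[[[1,0,0,0,0,0,0],[1,0,0,0,0,0,0]]]'

```text
t: 25.13
ee_pos: [553.6, -303.9, 147.8]
orientation: [2.154, 2.286, 0.0]
ft_force: [-1.5, 0.6, 5.3]
width: 19.6
grasp_force: 30.0
```

servo_tool --plan '[[[1,0,0,0.1,0,0,0],[1,0,0,0.2,0,0,0],[1,0,0,0.3,0,0,0],[1,0,0,0.4,0,0,0],[1,0,0,0.4,0,0,0]]]'

```text
t: 25.55
ee_pos: [553.3, -303.6, 204.5]
orientation: [-2.154, -2.286, 0.0]
ft_force: [-0.2, 0.5, -1.5]
width: 19.8
grasp_force: 30.0
```

servo_tool --plan '[[[1,0,0,0.4,0,0,0],[1,0,0,0.4,0,0,0],[1,0,0,0.4,0,0,0],[1,0,0,0.25,0,0,0],[1,0,0,0.1,0,0,0]]]'

```text
t: 25.97
ee_pos: [554.1, -304.1, 268.0]
orientation: [2.152, 2.284, 0.001]
ft_force: [-0.7, 0.9, -1.3]
width: 19.7
grasp_force: 30.0
```

```bash
python3 - <<'E'
from h import *
o,im,c=look('w10'); print(o['grasp_force'],o['ft_force'])
for a,ce,s in blobs(im,HUE['green'],amin=300): print(a,ce,s)
E
```

```text
t 25.97 ee [ 554.1 -304.1  268. ] yawY 3.4 tilt [ 0.0028 -0.0017] q [-0.52  0.47  1.64 -0.    1.03 -0.58] w 19.69591214615093
29.978545904159546 [-0.67313524  0.92627995 -1.27405968]
604 [310.7 191.9] [300 179  23  27]
1963 [275.2 273.6] [256 242  40  62]
```

The green cap sits at (275,274), the same as blue did when held, so the grip is good. On to the last pocket.

servo_tool --plan '[[[1,0.0332,0.3,0,0,0,-0.196],[1,0.0332,0.6,0,0,0,-0.196],[1,0.0332,0.9,0,0,0,-0.196],[1,0.0332,0.95,0,0,0,-0.196],[1,0.0332,0.95,0,0,0,-0.196]]]'

```text
t: 26.43
ee_pos: [559.4, -154.5, 264.5]
orientation: [-2.252, -2.189, 0.001]
ft_force: [0.3, -0.2, -1.7]
width: 19.5
grasp_force: 30.0
```

servo_tool --plan '[[[1,0.0332,0.95,0,0,0,-0.196],[1,0.0332,0.95,0,0,0,-0.196],[1,0.0332,0.95,0,0,0,-0.196],[1,0.0332,0.95,0,0,0,-0.196],[1,0.0332,0.95,0,0,0,-0.196]]]'

```text
t: 26.85
ee_pos: [566.0, 36.0, 264.7]
orientation: [-2.342, -2.092, 0.002]
ft_force: [1.3, 0.6, -1.4]
width: 19.6
grasp_force: 30.0
```

servo_tool --plan '[[[1,0.0332,0.95,0,0,0,-0.196],[1,0.0332,0.95,0,0,0,-0.196],[1,0.0332,0.95,0,0,0,-0.196],[1,0.0332,0.95,0,0,0,-0.196],[1,0.0332,0.95,0,0,0,-0.196]]]'

```text
t: 27.27
ee_pos: [572.6, 226.0, 264.6]
orientation: [-2.43, -1.991, 0.002]
ft_force: [0.5, -0.3, -1.3]
width: 19.4
grasp_force: 30.0
```

servo_tool --plan '[[[1,0.0332,0.9,0,0,0,-0.196],[1,0.0332,0.7,0,0,0,-0.196],[1,0.0332,0.4,0,0,0,-0.196],[1,0.0332,0.28,0,0,0,-0.192],[1,0,0,0,0,0,0]]]'

```text
t: 27.68
ee_pos: [578.2, 317.6, 264.4]
orientation: [-2.494, -1.91, 0.001]
ft_force: [-0.5, 0.3, -1.3]
width: 19.4
grasp_force: 30.0
```

servo_tool --plan '[[[1,0,0,0,0,0,0],[1,0,0,0,0,0,0],[1,0,0,0,0,0,0]]]'

```text
t: 27.93
ee_pos: [578.6, 314.3, 265.1]
orientation: [-2.496, -1.907, 0.002]
ft_force: [0.3, 0.0, -1.6]
width: 19.9
grasp_force: 30.0
```

servo_tool --plan '[[[1,0,0,-0.4,0,0,0],[1,0,0,-0.6,0,0,0],[1,0,0,-0.6,0,0,0],[1,0,0,-0.6,0,0,0],[1,0,0,-0.35,0,0,0]]]'

```text
t: 28.35
ee_pos: [577.8, 313.9, 161.1]
orientation: [-2.496, -1.906, 0.005]
ft_force: [-0.3, -0.3, -2.4]
width: 20.0
grasp_force: 30.0
```

servo_tool --plan '[[[1,0,0,-0.2,0,0,0],[1,0,0,-0.05,0,0,0],[1,0,0,-0.04,0,0,0],[1,0,0,-0.03,0,0,0],[1,0,0,-0.025,0,0,0]]]'

```text
t: 28.77
ee_pos: [579.4, 315.8, 150.9]
orientation: [2.496, 1.908, 0.003]
ft_force: [-0.5, 0.4, -1.6]
width: 19.4
grasp_force: 30.0
```

servo_tool --plan '[[[1,0,0,0,0,0,0],[1,0,0,0,0,0,0],[1,0,0,-0.01,0,0,0],[1,0,0,0,0,0,0]]]'

```text
t: 29.1
ee_pos: [578.9, 315.6, 149.8]
orientation: [2.496, 1.908, 0.001]
ft_force: [-0.2, -0.1, 0.9]
width: 19.5
grasp_force: 30.0
```

servo_tool --plan '[[[1,0,0,-0.005,0,0,0],[1,0,0,0,0,0,0]]]'

```text
t: 29.27
ee_pos: [579.0, 315.7, 149.8]
orientation: [2.496, 1.908, 0.001]
ft_force: [-2.2, 0.1, 5.0]
width: 19.5
grasp_force: 30.0
```

servo_tool --plan '[[[0,0,0,0,0,0,0],[0,0,0,0,0,0,0],[0,0,0,0,0,0,0],[0,0,0,0,0,0,0],[0,0,0,0,0,0,0]]]'

```text
t: 29.68
ee_pos: [578.6, 315.4, 148.9]
orientation: [-2.496, -1.908, 0.0]
ft_force: [-0.4, 0.6, -1.1]
width: 43.6
grasp_force: 0.0
```

servo_tool --plan '[[[0,0,0,0.3,0,0,0],[0,0,0,0.5,0,0,0],[0,0,0,0.5,0,0,0],[0,0,0,0.6,0,0,0],[0,0,0,0.6,0,0,0]]]'

```text
t: 30.1
ee_pos: [578.5, 315.4, 250.7]
orientation: [-2.496, -1.908, 0.0]
ft_force: [0.4, 0.3, 1.1]
width: 43.9
grasp_force: 0.0
```

servo_tool --plan '[[[0,0,-0.6,0.5,0,0,0],[0,0,-0.9,0,0,0,0],[0,0,-0.9,0,0,0,0],[0,0,-0.9,0,0,0,0],[0,0,-0.9,0,0,0,0]]]'

```text
t: 30.52
ee_pos: [578.5, 146.1, 270.3]
orientation: [2.495, 1.909, 0.002]
ft_force: [0.9, 0.2, 0.4]
width: 43.9
grasp_force: 0.0
```

servo_tool --plan '[[[0,0,-0.6,0,0,0,0],[0,0,-0.2,0,0,0,0],[0,0,0,0,0,0,0],[0,0,0,0,0,0,0],[0,0,0,0,0,0,0]]]'

```text
t: 30.93
ee_pos: [578.9, 116.6, 269.4]
orientation: [2.495, 1.909, 0.001]
ft_force: [0.6, -0.1, -0.4]
width: 44.1
grasp_force: 0.0
```

```bash
python3 - <<'E'
from h import *
o,im,c=look('w11')
s=vision.get_image('scene'); cv2.imwrite('pics/scene1.png',cv2.resize(s[100:240,280:460],None,fx=4,fy=4,interpolation=2)[:,:,::-1])
E
```

```text
t 30.93 ee [578.9 116.6 269.4] yawY -15.16 tilt [0.0006 0.0004] q [0.18 0.41 1.73 0.   0.99 0.44] w 44.06459961663286
```

View pics/w11.png

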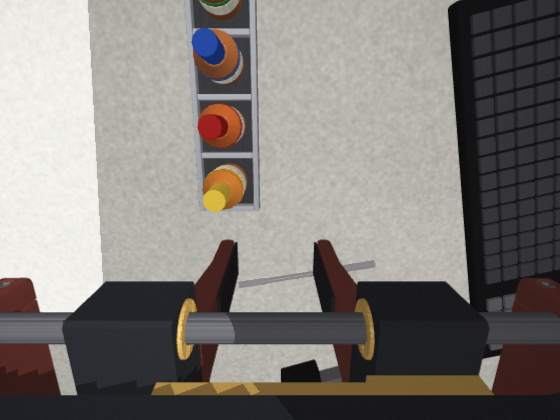

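View pics/scene1.png

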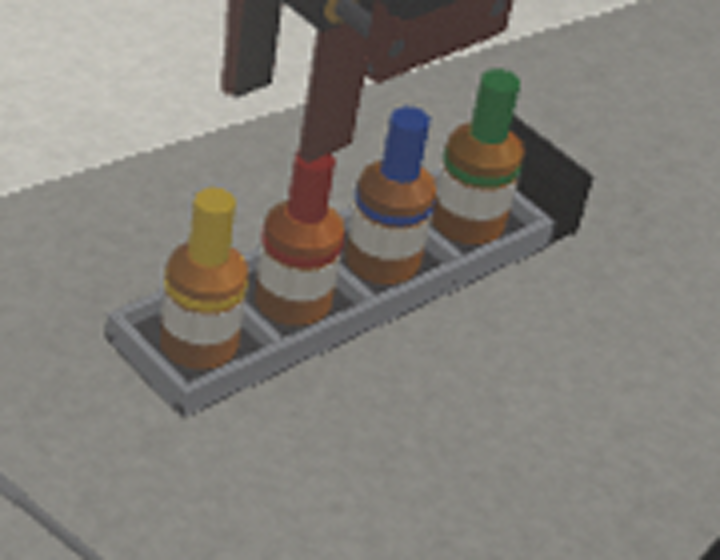

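All four bottles stand upright in their pockets: yellow (210,280), red (300,260), blue (400,220), green (485,190) in the scene crop. Green is at the black end, and the gripper is clear of everything.

```bash
python3 -c "
from workcell import close_job
print(close_job())"
```

```text
the job is handed in; nothing more can be done
None
```

The four bottles stand upright in the rack in reverse order (yellow in the pocket farthest from the black end, then red, blue, and green at the black end), and the job is handed in at about 31 s.

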